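Clamp a pellet press by four ratchet clicks and hold

TASK

The die is loaded in the small pellet press on the bench: swing the press's hinged cover shut, fully home, and then pull its ratchet lever towards the front of the press by exactly four clicks, counting them by feel (there is some slack before the first click, and a fifth would crush the pellet). Finish holding the lever there against its return spring, without letting go, with the cover still shut and the bottles, dish, punch and beakers round about left where they stand.

Things in the scene. Friction and masses are not known exactly. Their poses are not given: they have to be found in the camera images.
- cover_hinge (a point): Middle of the cover's hinge line, 70 mm above the bench. Its axes are the press's own: x to the back of the press, y to its left (seen from the front, where the robot is), z up. The hinge line runs along x, on the left side of the press, 55 mm left of the well's middle. The grey press is bolted down: base 190 (x) x 220 (y) mm, open aluminium well box 110 x 110 mm, top 70 mm high, die inside.
- cover_edge (a point): Middle of the cover's free edge, on its outer face (on top when shut). The aluminium cover is 114 mm along the hinge, 112 mm to the free edge, 8 mm thick, plus a tab 40 x 18 mm beyond the edge. It stands open on the left side; pushed on its outer (left) face it swings to the right and down. Shut it lies level, this point 112 mm right of the hinge and 79 mm above the bench.
- cover (a joint): Opening angle of the cover, rad: 0 shut, 1.57 upright; starts 1.2 to 1.65. The stiff hinge leaves the 0.25 kg cover wherever it is put.
- lever_axis (a point): Point on the lever's fixed pivot line, beside the handle's grip point; 75 mm above the bench, 225 mm to the right of the cover hinge. The pivot line runs along the press's y. Its axes are the press's own (x back, y left, z up).
- lever_handle (a point): Grip point on the centre line of the lever's round grey handle bar (22 mm diameter, 95 mm long, parallel to the pivot line, sticking out to the right from a flat steel stem). It is 130 mm from the pivot line, 50 mm from the stem, 39 mm from the bar's free end. z axis: from pivot to bar. At rest the bar is 170 mm above the bench; pulled, it goes up and over to the front.
- lever (a joint): Angle of the lever, rad: 0 at rest against its stop, leaning 0.75 rad to the back; grows as it is pulled to the front (0.75 upright), end stop 1.35. A return spring pushes back all the way with 8 N at the handle at 0, growing by 3 N per rad; let go, the lever springs back to 0.
- pawl_tip (a point): Centre of the spring-loaded ball pawl on the lever, 71 mm from the pivot, running over the sector's teeth. A tooth is topped 0.07 rad after it is met. Felt at the handle against the spring: the force rises by 3 to 6 N where a tooth is met, fades as it is climbed, drops to 3 to 5 N below the spring's own past the top (the click), and rises again at the next tooth.
- notch4 (a point): Notch between the fourth and fifth teeth of the toothed metal sector beside the lever, 71 mm from the pivot: the pawl is here after four clicks. x axis: tangent to the tooth circle, to the back of the press; y along the pivot. Six teeth 0.18 rad (12.8 mm) apart. The sector stays still but is set anew each time: the first tooth is met at 0.07 to 0.27 rad of lever travel.
- reagent_mid (a point): Middle of a closed amber glass bottle, 60 mm diameter, 115 mm high. Leave alone.
- dropper_mid (a point): Middle of an amber dropper bottle, 36 mm diameter, 92 mm high. Leave alone.
- punch_mid (a point): Middle of a spare steel die punch, 38 mm foot, 42 mm high. Leave alone.
- dish_mid (a point): Middle of a white dish, 70 mm across, 20 mm high. Leave alone.
- beaker_a_mid (a point): Middle of a glass beaker, 66 mm across, 85 mm high, on an enamel tray at the right end of the bench. Leave alone.
- beaker_b_mid (a point): Middle of a glass beaker, 50 mm across, 60 mm high, on the same tray. Leave alone.

How it is judged:
On the way, in this order (a step that is already met when the one before it is completed fails the run):
1. the cover is shut while the lever is still at rest (value of joint cover below 0.04 rad and value of joint lever below 0.05 rad), for 0.2 s.
2. the lever stands in the notch of the fourth click, held by the fingers, cover shut (x of pawl_tip in the frame of notch4 between -0.005 and 0.005 m and value of joint cover below 0.04 rad and contact force between the fingers and lever above 1.5 N), for 0.3 s.
At the end, for the whole second after the job is handed in: the cover is within 0.04 rad of shut, the pawl is within 5 mm (along the tooth circle) of the middle of the fourth notch, and the gripper presses on the lever with more than 1.5 N, holding it there (all of step 2); the arm keeps its last pose, push and grip.
It fails at once if the lever was pulled over the fifth tooth (x of pawl_tip in the frame of notch4 below -0.0085 m).
It fails at once if a bystander was displaced by more than 30 mm (distance of any of reagent_mid, dropper_mid, punch_mid, dish_mid, beaker_a_mid, beaker_b_mid from where it was at the start of the episode above 0.03 m).
It also fails if it takes over 72 s, if anything falls off the work surface, if the arm or the gripper's body presses on something with over 40 N, if the wrist force passes 120 N, or if a joint passes its speed limit or range.

ROBOT

A 6-joint arm with a two-finger parallel gripper is mounted at the origin on the work surface. World frame = base frame: x ahead of the robot, y to its left, z up, the work surface at z = 0. Lengths are in m, angles in rad, forces in N, time in s.
With the tool pointing down it reaches from about 0.35 to 0.775 m from the base axis. Payload 7.3 kg.
Tool frame: the origin (TCP) lies on the mounting face of the last link; the fingertips stand 178 mm ahead of it and the grasp point (between the pads) lies 159 mm ahead of it (robot.tcp_to_tips is the distance from the TCP to the fingertips, in m); z points along the fingers, y is the direction in which the jaws open and shut (so a half turn about z gives the same grasp; the last joint's range is limited). The gripper opens to 92 mm and grips with 3 to 60 N. Pads are 19 mm wide; open, the fingers measure 130 mm over their backs; the gripper's body (75 mm by 190 mm) begins 47 mm behind the grasp point.
Start: joints at [-1.392, 0.342, 1.524, -0, 1.275, -0.146], TCP at [0.168, -0.498, 0.405] pointing down, gripper open.
Joint ranges: [-2.53, 2.53], [-0.77, 2.02], [0.04, 2.7], [-1, 4.14], [0.28, 2.66], [-3.11, 3.11]. Speed limits (rad/s): [2.57, 2.57, 3.14, 3.14, 3.14, 3.14].

INTERFACE

Orientations are given as [roll, pitch, yaw] about the fixed x, y, z axes, in that order (R = Rz(yaw) Ry(pitch) Rx(roll)).
In Python, from cell import robot, viewer gives the robot as it stands.
- The arm moves only by the shell command python3 -m creep 'ROWS' [OPENING] [FORCE]. ROWS is JSON, a list that holds one entry, the list of rows, each a list of 6 numbers: the shift along the world's x, y, z in mm, then the turn, a rotation vector about the world's x, y, z in degrees. A call has 1 to 5 rows; each row shifts and turns the pose as measured when the row begins; what a row does not reach is not made up. A row lasts 1/12 s, in which the tool goes at most 41.7 mm and 7.16 degrees, less where a joint would pass 70% of its speed; a pose out of reach is approached as far as the arm can. A call with a gripper value outside its range is refused whole. OPENING is the closure, from -1 (fully open) to 1 (shut), set as the call begins (- or left out, the last holds). The fingers move at their own pace and stop on an object; FORCE is the grip in N (left out, the last holds). Time passes only in rows, so rows that do not move let the fingers close. It gives the time, the measured TCP pose, the force and the opening at its end, in the units of the state.
- robot.observe(): the state, without advancing time (a new reading comes with each control period).
- viewer.read_camera(name): name is "side" or "top"; returns the picture (420x560x3 uint8, blue, green, red); there is no depth.
- viewer.camera_model(name): a dict with "fx", "fy", "cx", "cy" (pixels), "pose" (4x4, takes a point from camera to world coordinates). Camera axes: x right, y up, looking along -z (the intrinsics and any distortion apply to the point x, -y, -z); pixel columns grow to the right and rows downward; lengths in m; the calibration is good to about 2 mm. A picture is of the moment at which its call begins. camera_model takes no time and is no camera call.
- robot.hand_in(): hands the job in, once; it reports no verdict.
The state is a dict: "time": time; "qpos": joint angles; "qvel": joint speeds; "joint_efforts": joint torques, N m; "tool_pos": TCP position; "tool_rot": TCP orientation; "contact_force": force on the tool from outside, world axes, zero at the start; "torque": the same for the moment, N m; "opening": finger opening in m.
Only numpy, scipy, OpenCV 4.12 (cv2) and the standard library are available. Lean on these libraries where they do the work, as an engineer would, in place of code of your own. Each camera call takes 0.05 s, during which the arm holds its last target. There are 200 camera calls.

## Working session

There is one attempt and no reset: what is moved stays moved. The work goes in short steps, Python scripts to look and compute and a shell command to move; the robot and the scene stay as the last step left them, time stands still between calls to the robot, and variables do not carry over. Pictures are saved under pics/ and viewed, about 8 in all and at most 12, crops included, and the job is handed in when it is done.

```bash
ls; mkdir -p pics; python3 - <<'E'
from cell import robot, viewer
import cv2,numpy as np
np.set_printoptions(precision=4,suppress=True)
for n in("side","top"):
    cv2.imwrite(f"pics/{n}0.png",viewer.read_camera(n)); print(n,viewer.camera_model(n))
print(robot.observe())
E
```

```text
pics
side {'fx': 486.3018614036847, 'fy': 486.3018614036847, 'cx': 276.68228130118354, 'cy': 205.22376801851718, 'pose': array([[-0.886 ,  0.3467, -0.3079,  0.1606],
       [-0.4636, -0.6521,  0.5998,  0.6153],
       [ 0.0072,  0.6742,  0.7385,  1.0448],
       [ 0.    ,  0.    ,  0.    ,  1.    ]])}
top {'fx': 429.0502130178417, 'fy': 429.0502130178417, 'cx': 272.1917547001338, 'cy': 207.97676315548793, 'pose': array([[-0.0257,  0.9934, -0.1115,  0.4117],
       [-0.9995, -0.0274, -0.0131, -0.1532],
       [-0.0161,  0.1111,  0.9937,  1.4042],
       [ 0.    ,  0.    ,  0.    ,  1.    ]])}
{'time': 0.1, 'qpos': array([-1.392 ,  0.3426,  1.5249, -0.    ,  1.2754, -0.146 ]), 'qvel': array([ 0.0004, -0.0029, -0.0024,  0.001 ,  0.0003,  0.0013]), 'joint_efforts': array([  0.0018, -43.2005, -24.4693,   0.0719,   0.0526,  -0.0001]), 'tool_pos': array([ 0.1675, -0.4974,  0.4041]), 'tool_rot': array([-3.1402, -0.0002,  0.3248]), 'contact_force': array([-0.0991,  0.4335, -0.1935]), 'torque': array([-0.0154,  0.0043, -0.0067]), 'opening': 0.09154425101224925}
```

View pics/side0.png

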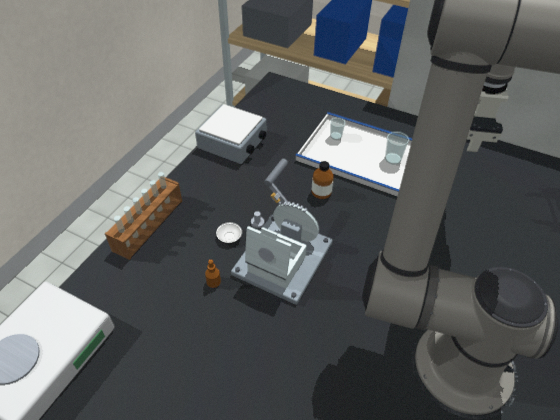

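View pics/top0.png

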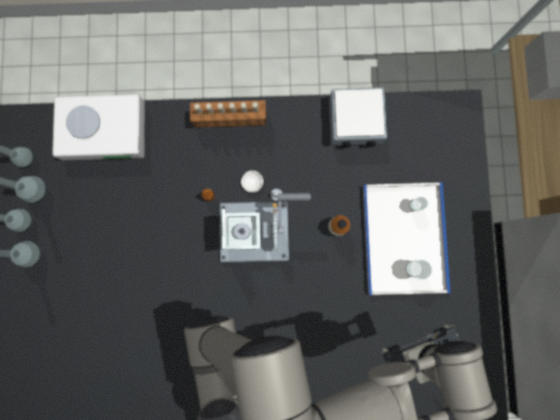

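The top view shows the press around (255,232), the lever bar at (290,196), the reagent bottle at (340,225), the dish at (252,181), the dropper at (207,194) and the punch near (277,193). The side view shows the cover upright at (272,252) and the bar at (278,172). I'll take enlarged crops next.

```bash
python3 - <<'E'
import cv2
s=cv2.imread("pics/side0.png")[140:310,190:350]; t=cv2.imread("pics/top0.png")[160:280,190:360]
cv2.imwrite("pics/sidec.png",cv2.resize(s,None,fx=3.5,fy=3.5,interpolation=cv2.INTER_CUBIC))
cv2.imwrite("pics/topc.png",cv2.resize(t,None,fx=4.5,fy=4.5,interpolation=cv2.INTER_CUBIC))
E
```

```text
(no output)
```

View pics/sidec.png

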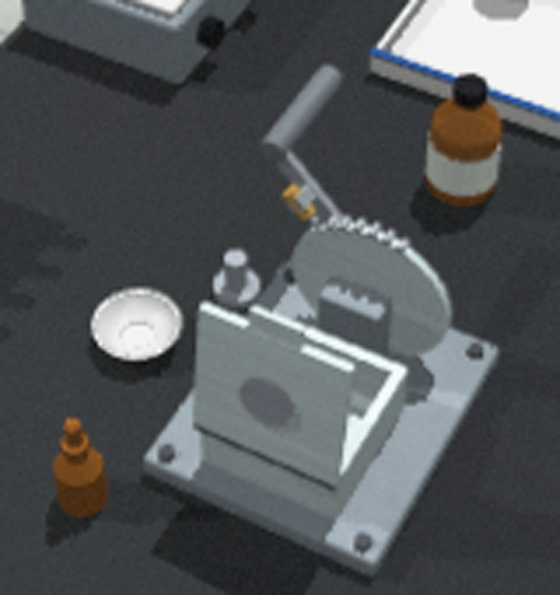

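View pics/topc.png

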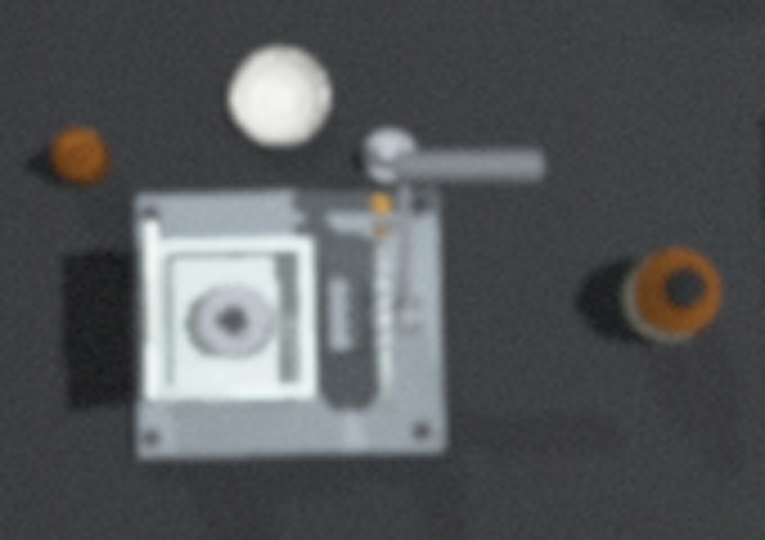

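The crops show the bar running from its stem end (top crop (400,163), side (277,147)) to its free end (top (545,165), side (328,74)). The cover's top edge is at top x≈150, v 218..400, and at side (200,303)-(355,365). The base corners are also readable.

```bash
cat > h.py <<'E'
import numpy as np
from cell import robot, viewer
from scipy.spatial.transform import Rotation as R
np.set_printoptions(precision=4,suppress=True)
def ray(n,p):
    m=viewer.camera_model(n);P=m["pose"]
    d=P[:3,:3]@np.array([(p[0]-m["cx"])/m["fx"],-(p[1]-m["cy"])/m["fy"],-1])
    return P[:3,3],d/np.linalg.norm(d)
def plane(n,p,z):
    o,d=ray(n,p); return o+d*(z-o[2])/d[2]
def tri(ps,pt):
    A=np.zeros((3,3));b=np.zeros(3);rs=[ray("side",ps),ray("top",pt)]
    for o,d in rs:
        M=np.eye(3)-np.outer(d,d);A+=M;b+=M@o
    x=np.linalg.solve(A,b); return x,[np.linalg.norm((np.eye(3)-np.outer(d,d))@(x-o)) for o,d in rs]
def proj(n,X):
    m=viewer.camera_model(n);c=np.linalg.inv(m["pose"])@np.r_[X,1];return np.array([m["cx"]-m["fx"]*c[0]/c[2],m["cy"]+m["fy"]*c[1]/c[2]])
E
python3 - <<'E'
from h import *
S=lambda u,v:((u+.5)/3.5-.5+190,(v+.5)/3.5-.5+140)
T=lambda u,v:((u+.5)/4.5-.5+190,(v+.5)/4.5-.5+160)
for k,a,b in [("bar stem",(277,147),(400,163)),("bar free",(330,73),(546,165)),("cov back",(200,303),(150,218)),("cov front",(355,367),(152,400)),
 ("base BL",(147,462),(137,195)),("base FL",(375,572),(137,458)),("base FR",(497,348),(445,450)),
 ("dropper",(72,425),(80,153)),("punch",(236,256),(388,140)),("reagent",(470,88),(686,287))]:
    print(k,*tri(S(*a),T(*b)))
for k,p in [("BL",(137,195)),("FL",(137,458)),("FR",(445,450)),("BR",(437,190))]: print(k,plane("top",T(*p),.012))
print("dish",plane("top",T(280,97),.02))
for n,p in (("a",(414,269)),("b",(417,204))): print(n,plane("top",p,.06))
E
```

```text
bar stem [ 0.5829 -0.1569  0.1704] [np.float64(0.0023168472902208807), np.float64(0.002316847290220876)]
bar free [ 0.5828 -0.2498  0.1674] [np.float64(0.0013749022408097418), np.float64(0.0013749022408098572)]
cov back [0.552  0.0043 0.1806] [np.float64(0.0006132580777171017), np.float64(0.0006132580777169648)]
cov front [0.4368 0.0046 0.1817] [np.float64(4.688051632951967e-06), np.float64(4.688051633001123e-06)]
base BL [0.5876 0.0348 0.0126] [np.float64(0.0016094923746747586), np.float64(0.0016094923746750617)]
base FL [0.3991 0.038  0.0106] [np.float64(3.108595337599411e-05), np.float64(3.1085953376035505e-05)]
base FR [ 0.4005 -0.1825  0.0138] [np.float64(0.001409798805688773), np.float64(0.0014097988056887677)]
dropper [0.6158 0.068  0.0787] [np.float64(0.005033592843628061), np.float64(0.00503359284362833)]
punch [ 0.6172 -0.1495  0.0402] [np.float64(0.0031636273570693034), np.float64(0.0031636273570694417)]
reagent [ 0.5048 -0.3458  0.1076] [np.float64(0.00032178568302897127), np.float64(0.0003217856830290448)]
BL [0.5891 0.0355 0.012 ]
FL [0.3991 0.0379 0.012 ]
FR [ 0.3992 -0.183   0.012 ]
BR [ 0.5867 -0.1828  0.012 ]
dish [ 0.657  -0.0706  0.02  ]
a [ 0.3609 -0.5683  0.06  ]
b [ 0.5625 -0.5902  0.06  ]
```

The press sits square with the world axes (yaw about -0.01):

| Item | Position |
|---|---|
| Hinge | x .494, y about .015 |
| Cover | about 1.4 rad open |
| Lever pivot | x about .494, z .075 |
| Bar grip point | about (.583, -.209, .170) |

I'll move over to the left of the cover with the fingers shut and the jaws along x.

```bash
python3 -m creep '[[[20,36,3,0,0,5],[20,36,3,0,0,5],[20,36,3,0,0,5],[20,36,3,0,0,5],[20,36,3,0,0,5]]]' 1 30
python3 -m creep '[[[20,36,0,0,0,5],[20,36,0,0,0,5],[20,36,0,0,0,5],[20,36,0,0,0,5],[20,36,0,0,0,5]]]' 
python3 -m creep '[[[20,36,0,0,0,5],[20,36,0,0,0,5],[20,36,0,0,0,5],[20,36,0,0,0,5],[20,36,0,0,0,1]]]'
```

```text
time: 0.52
tool_pos: [0.2654, -0.3177, 0.4152]
tool_rot: [-3.136, -0.0, 0.767]
contact_force: [1.5, -0.8, 0.4]
opening: 0.0631
time: 0.93
tool_pos: [0.3637, -0.1338, 0.4153]
tool_rot: [-3.136, -0.0, 1.222]
contact_force: [0.2, 0.2, 0.2]
opening: 0.0298
time: 1.35
tool_pos: [0.4618, 0.0503, 0.4151]
tool_rot: [-3.136, 0.0, 1.612]
contact_force: [0.5, -0.7, 1.3]
opening: 0.001
```

```bash
python3 -m creep '[[[12,14,-10,0,0,-2],[12,12,-25,0,0,0],[0,0,-25,0,0,0],[0,0,-25,0,0,0]]]'
python3 -m creep '[[[0,-10,0,0,0,0],[0,-10,0,0,0,0],[0,-10,0,0,0,0]]]'
python3 -m creep '[[[0,-10,0,0,0,0],[0,-10,0,0,0,0]]]'
```

```text
time: 1.68
tool_pos: [0.49, 0.0862, 0.3312]
tool_rot: [3.134, -0.002, 1.588]
contact_force: [0.4, -0.9, 0.7]
opening: 0.0006
time: 1.93
tool_pos: [0.4885, 0.0561, 0.3266]
tool_rot: [-3.137, -0.003, 1.593]
contact_force: [-0.6, -0.2, 0.5]
opening: 0.0008
time: 2.1
tool_pos: [0.4889, 0.0328, 0.329]
tool_rot: [-3.14, -0.002, 1.591]
contact_force: [0.0, -0.3, 0.1]
opening: 0.0002
```

```bash
python3 -m creep '[[[0,-14,2,0,0,0],[0,-16,-1,0,0,0],[0,-17,-4,0,0,0]]]'
python3 -m creep '[[[0,-16,-6,0,0,0],[0,-14,-9,0,0,0]]]'
python3 -m creep '[[[0,-12,-12,0,0,0],[0,-9,-14,0,0,0]]]'
```

```text
time: 2.35
tool_pos: [0.4888, -0.0184, 0.3303]
tool_rot: [3.136, -0.003, 1.588]
contact_force: [-0.6, 2.1, -0.8]
opening: 0.0005
time: 2.52
tool_pos: [0.4888, -0.0524, 0.3186]
tool_rot: [3.129, -0.002, 1.586]
contact_force: [0.3, 1.3, 0.6]
opening: 0.0002
time: 2.68
tool_pos: [0.489, -0.078, 0.2958]
tool_rot: [3.121, -0.0, 1.582]
contact_force: [0.6, 1.1, 0.5]
opening: 0.0005
```

```bash
python3 -m creep '[[[0,10,-6,0,0,0],[0,8,-8,0,0,0],[0,2,-8,0,0,0]]]'
python3 -m creep '[[[0,0,-8,0,0,0],[0,0,-6,0,0,0]]]'
python3 -m creep '[[[0,0,-5,0,0,0],[0,0,-3,0,0,0]]]'
```

```text
time: 2.93
tool_pos: [0.489, -0.0621, 0.2751]
tool_rot: [3.115, 0.002, 1.574]
contact_force: [-0.7, -1.1, 1.5]
opening: 0.0003
time: 3.1
tool_pos: [0.4891, -0.0611, 0.2609]
tool_rot: [3.113, 0.003, 1.576]
contact_force: [-0.5, -0.8, -0.2]
opening: 0.0003
time: 3.27
tool_pos: [0.4891, -0.0605, 0.2559]
tool_rot: [3.112, 0.004, 1.578]
contact_force: [-22.3, 0.9, 66.1]
opening: 0.0005
```

```bash
python3 -m creep '[[[0,0,1,0,0,0],[0,0,0,0,0,0],[0,0,0,0,0,0]]]'; python3 -m creep '[[[0,5,25,0,0,0],[0,5,40,0,0,0],[0,0,40,0,0,0],[0,0,40,0,0,0]]]'
python3 - <<'E'
from h import *; import cv2
cv2.imwrite("pics/s1.png",cv2.resize(viewer.read_camera("side")[140:310,190:350],None,fx=3.5,fy=3.5,interpolation=cv2.INTER_CUBIC))
E
```

```text
time: 3.52
tool_pos: [0.4892, -0.0597, 0.2592]
tool_rot: [3.108, 0.006, 1.58]
contact_force: [0.1, -0.8, -0.2]
opening: 0.0005
time: 3.85
tool_pos: [0.4865, -0.048, 0.3985]
tool_rot: [3.131, -0.001, 1.581]
contact_force: [0.1, 0.6, 0.1]
opening: 0.0005
```

View pics/s1.png

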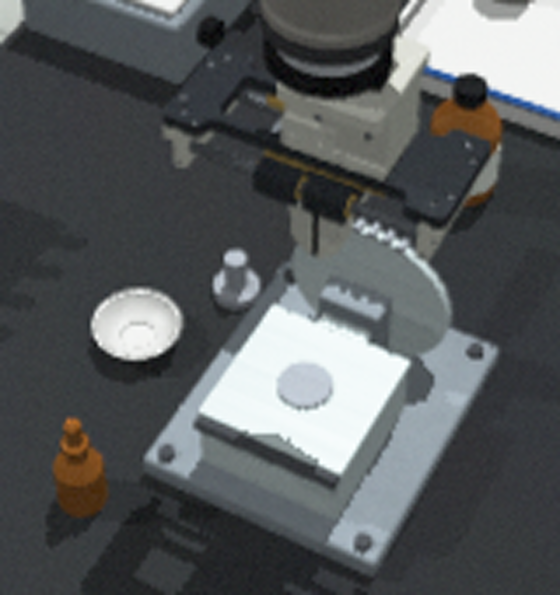

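The picture shows the cover lying flat and shut on the well, with its outline at (200,415)-(275,310)-(408,365)-(335,480). The bystanders haven't moved. Next I'll go behind the bar with the jaws turned to lie along y.

```bash
python3 -m creep '[[[11,-12,1,0,0,-7],[11,-12,1,0,0,-7],[11,-12,0,0,0,-7],[11,-12,0,0,0,-7],[11,-12,0,0,0,-7]]]'
python3 -m creep '[[[11,-13,1,0,0,-7],[11,-13,0,0,0,-7],[11,-13,0,0,0,-7],[11,-13,0,0,0,-7],[11,-13,0,0,0,-7]]]'
python3 -m creep '[[[11,-13,0,0,0,-7],[11,-13,0,0,0,-7],[11,-12,0,0,0,-7],[0,0,0,0,0,0]]]'
```

```text
time: 4.32
tool_pos: [0.5443, -0.1073, 0.4123]
tool_rot: [3.109, 0.002, 0.959]
contact_force: [1.3, -0.2, 1.2]
opening: 0.0009
time: 4.73
tool_pos: [0.6028, -0.1747, 0.4079]
tool_rot: [3.113, 0.004, 0.334]
contact_force: [0.4, 0.4, -0.3]
opening: 0.0002
time: 5.07
tool_pos: [0.6393, -0.2165, 0.4016]
tool_rot: [3.115, 0.008, -0.048]
contact_force: [0.1, -0.2, 0.2]
opening: 0.0003
```

```bash
python3 -m creep '[[[-3,6,-20,1.5,0,2.7],[-3,0,-25,0,0,0],[0,0,-25,0,0,0],[0,0,-4,0,0,0]]]'
python3 -m creep '[[[-3,0,0,0,0,0],[-3,0,0,0,0,0]]]'
python3 -m creep '[[[-2,0,0,0,0,0],[-2,0,0,0,0,0]]]'
```

```text
time: 5.4
tool_pos: [0.6327, -0.2091, 0.323]
tool_rot: [-3.14, 0.007, 0.014]
contact_force: [-1.2, 0.3, -0.7]
opening: 0.0003
time: 5.57
tool_pos: [0.6262, -0.208, 0.3212]
tool_rot: [-3.138, 0.011, 0.019]
contact_force: [0.1, -0.3, -0.5]
opening: 0.0002
time: 5.73
tool_pos: [0.6219, -0.2076, 0.3234]
tool_rot: [-3.139, 0.009, 0.021]
contact_force: [-0.1, 0.1, 0.2]
opening: 0.0003
```

```bash
for i in 1; do python3 -m creep '[[[-3,0,0,0,0,0],[-3,0,0,0,0,0]]]'; python3 -m creep '[[[-3,0,0,0,0,0]]]'; python3 -m creep '[[[-3,0,0,0,0,0]]]';python3 -m creep '[[[-2,0,0,0,0,0]]]'; done | grep -v -e rot -e open
```

```text
time: 5.9
tool_pos: [0.6157, -0.2076, 0.326]
contact_force: [0.3, 0.1, 0.4]
time: 5.98
tool_pos: [0.6125, -0.2076, 0.327]
contact_force: [0.2, 0.2, 0.8]
time: 6.07
tool_pos: [0.6091, -0.2077, 0.3277]
contact_force: [0.0, 1.3, 0.7]
time: 6.15
tool_pos: [0.6067, -0.2077, 0.3282]
contact_force: [0.9, 0.2, 0.3]
```

```bash
{ python3 -m creep '[[[-2,0,0,0,0,0]]]'; python3 -m creep '[[[-2,0,0,0,0,0]]]'; python3 -m creep '[[[-2,0,0,0,0,0]]]';python3 -m creep '[[[-2,0,1,0,0,0]]]'; python3 -m creep '[[[0,0,0,0,0,0],[0,0,0,0,0,0]]]'; } | grep -v -e rot -e open
```

```text
time: 6.23
tool_pos: [0.6045, -0.2078, 0.3285]
contact_force: [0.1, -0.0, 1.0]
time: 6.32
tool_pos: [0.603, -0.2078, 0.3289]
contact_force: [9.8, -0.0, -2.7]
time: 6.4
tool_pos: [0.602, -0.2077, 0.3292]
contact_force: [9.4, 0.7, -3.2]
time: 6.48
tool_pos: [0.6009, -0.2076, 0.3301]
contact_force: [6.9, 0.0, -4.6]
time: 6.65
tool_pos: [0.6016, -0.2075, 0.3302]
contact_force: [0.3, -1.1, -0.1]
```

```bash
cat > ang.py <<'E'
import sys,re,numpy as np
# reads creep output; prints lever angle from tool x, tangential return force
t=sys.stdin.read()
for tm,p,f in re.findall(r"time: (\S+).*?tool_pos: \[(.*?)\].*?contact_force: \[(.*?)\]",t,re.S):
    p=np.array(p.split(","),float);f=np.array(f.split(","),float)
    b=np.arcsin((p[0]-.6033+.0886)/.13);a=.75-b
    print(tm,p,f,"a=%.3f Ft=%.1f"%(a,f[0]*np.cos(b)-f[2]*np.sin(b)),"zrel=%.1f"%(1000*(p[2]-.13*np.cos(b)-.075)))
E
{ python3 -m creep '[[[-3,0,2,0,0,0]]]'; python3 -m creep '[[[-3,0,2,0,0,0]]]'; python3 -m creep '[[[-3,0,2,0,0,0]]]';python3 -m creep '[[[-3,0,2,0,0,0]]]'; python3 -m creep '[[[-3,0,2,0,0,0]]]'; } | python3 ang.py
```

```text
6.73 [ 0.5993 -0.2075  0.3319] [ 8.3  0.3 -3.6] a=0.041 Ft=8.6 zrel=158.2
6.82 [ 0.597  -0.2074  0.3338] [ 7.5  1.3 -5.7] a=0.064 Ft=9.4 zrel=158.2
6.9 [ 0.5946 -0.2074  0.3356] [ 7.6 -0.1 -5.1] a=0.088 Ft=9.1 zrel=158.1
6.98 [ 0.5922 -0.2074  0.3375] [ 7.2  0.1 -5.6] a=0.111 Ft=9.1 zrel=158.1
7.07 [ 0.5898 -0.2073  0.3394] [ 7.2  0.2 -4.9] a=0.134 Ft=8.7 zrel=158.3
```

```bash
{ python3 -m creep '[[[-3,0,2,0,0,0]]]'; python3 -m creep '[[[-3,0,2,0,0,0]]]'; python3 -m creep '[[[-3,0,2,0,0,0]]]';python3 -m creep '[[[-3,0,2,0,0,0]]]'; python3 -m creep '[[[-3,0,2,0,0,0]]]';python3 -m creep '[[[-3,0,2,0,0,0]]]'; python3 -m creep '[[[-3,0,2,0,0,0]]]'; } | python3 ang.py
```

```text
7.15 [ 0.5874 -0.2073  0.3412] [ 8.4 -0.2 -4.4] a=0.157 Ft=9.4 zrel=158.4
7.23 [ 0.5849 -0.2072  0.3431] [ 7.3 -0.5 -4.3] a=0.180 Ft=8.5 zrel=158.7
7.32 [ 0.5825 -0.2072  0.345 ] [ 9.2 -1.  -4.2] a=0.201 Ft=10.0 zrel=159.1
7.4 [ 0.5804 -0.2071  0.3469] [11.4 -0.7 -6.6] a=0.220 Ft=13.2 zrel=159.7
7.48 [ 0.5785 -0.2071  0.3489] [14.   0.1 -8.6] a=0.237 Ft=16.4 zrel=160.6
7.57 [ 0.577  -0.2069  0.3507] [15.   0.1 -9.1] a=0.250 Ft=17.5 zrel=161.6
7.65 [ 0.5756 -0.2069  0.3525] [14.  -0.  -9.8] a=0.262 Ft=17.0 zrel=162.6
```

```bash
{ python3 -m creep '[[[-3,0,1,0,0,0]]]'; python3 -m creep '[[[-3,0,1,0,0,0]]]'; python3 -m creep '[[[-3,0,1,0,0,0]]]';python3 -m creep '[[[-3,0,1,0,0,0]]]'; python3 -m creep '[[[-3,0,1,0,0,0]]]'; python3 -m creep '[[[-3,0,1,0,0,0]]]'; } | python3 ang.py
```

```text
7.73 [ 0.5742 -0.2068  0.3536] [14.7 -0.4 -8.9] a=0.275 Ft=17.1 zrel=163.0
7.82 [ 0.5729 -0.2067  0.3545] [14.5  0.4 -8.3] a=0.286 Ft=16.7 zrel=163.3
7.9 [ 0.5716 -0.2066  0.3553] [14.6 -0.8 -8.6] a=0.297 Ft=16.9 zrel=163.4
7.98 [ 0.5703 -0.2064  0.3562] [14.8 -0.  -7.5] a=0.308 Ft=16.6 zrel=163.7
8.07 [ 0.569  -0.2064  0.3571] [14.4 -0.1 -8.1] a=0.319 Ft=16.5 zrel=164.0
8.15 [ 0.5677 -0.2062  0.3581] [14.8 -0.1 -8.5] a=0.330 Ft=17.0 zrel=164.4
```

```bash
python3 - <<'E'
from h import *; import cv2
s=cv2.resize(viewer.read_camera("side")[140:260,220:370],None,fx=4,fy=4,interpolation=cv2.INTER_CUBIC)
cv2.imwrite("pics/s2.png",s)
o=robot.observe();print({k:o[k] for k in("time","tool_pos","tool_rot","contact_force","torque","opening")})
E
```

```text
{'time': 8.2, 'tool_pos': array([ 0.5675, -0.2062,  0.3584]), 'tool_rot': array([ 3.13  , -0.1048,  0.0183]), 'contact_force': array([14.4316, -0.8585, -8.6279]), 'torque': array([ 0.0603, -2.416 , -0.036 ]), 'opening': 0.0006712331254243126}
```

View pics/s2.png

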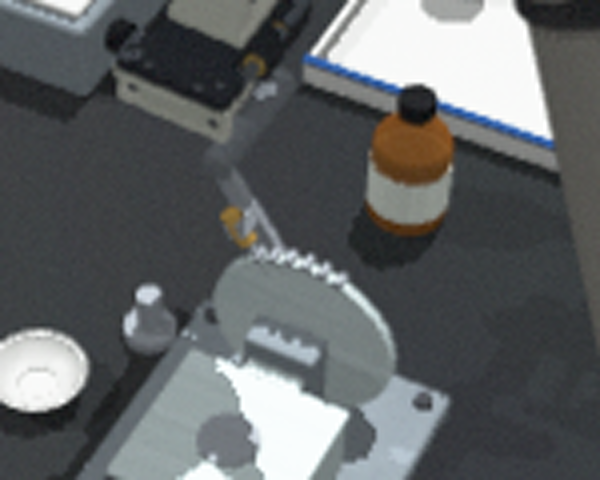

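The side view shows the bar has hardly moved, with its stem end at about (222,160) in the crop. The pitch reading of -0.105 explains this: the tool has been tilting back under load, so the fingertips lag the TCP. I'll include the tilt in the angle estimate and correct it with turns about y.

```bash
cat > ang.py <<'E'
import sys,re,numpy as np
from scipy.optimize import brentq
t=sys.stdin.read()
V=r"\[(.*?)\]"
def A(p,pt):
    d=np.array([-np.sin(pt),-np.cos(pt)]);n=np.array([-d[1]*-1,d[0]*-1]);n=n if n[0]<0 else -n
    g=lambda a:(np.array([.494+.13*np.sin(.75-a),.075+.13*np.cos(.75-a)])-[p[0],p[2]])@n-.0194
    a=brentq(g,-.3,1.4)
    return a,(np.array([.494+.13*np.sin(.75-a),.075+.13*np.cos(.75-a)])-[p[0],p[2]])@d
for tm,p,r,f in re.findall(r"time: (\S+).*?tool_pos: "+V+r".*?tool_rot: "+V+r".*?contact_force: "+V,t,re.S):
    p,r,f=[np.array(s.split(","),float) for s in(p,r,f)]
    a,L=A(p,r[1]);b=.75-a
    print(tm,p,"pitch %.3f"%r[1],f,"a=%.3f Ft=%.1f L=%.0f"%(a,f[0]*np.cos(b)-f[2]*np.sin(b),L*1000))
E
{ echo 'time: 8.2 tool_pos: [0.5675,-.2062,.3584] tool_rot: [3.13,-.1048,.018] contact_force: [14.4,-.9,-8.6]'; python3 -m creep '[[[0,0,0,0,1,0]]]';python3 -m creep '[[[0,0,0,0,1,0]]]'; } | python3 ang.py
```

```text
8.2 [ 0.5675 -0.2062  0.3584] pitch -0.105 [14.4 -0.9 -8.6] a=0.159 Ft=16.7 L=174
8.28 [ 0.5691 -0.2061  0.3585] pitch -0.095 [15.6  0.4 -9.6] a=0.160 Ft=18.3 L=174
8.37 [ 0.5709 -0.206   0.3585] pitch -0.084 [15.4 -0.4 -9.5] a=0.161 Ft=18.1 L=174
```

```bash

{ python3 -m creep '[[[0,0,-6,0,1,0]]]';python3 -m creep '[[[0,0,-6,0,1,0]]]'; python3 -m creep '[[[0,0,-6,0,1,0]]]'; python3 -m creep '[[[0,0,-1,0,1,0]]]'; } | python3 ang.py
```

```text
8.45 [ 0.574  -0.2058  0.3558] pitch -0.082 [22.5  5.2 15.5] a=0.136 Ft=9.5 L=174
8.53 [ 0.5774 -0.2054  0.3534] pitch -0.080 [17.7  4.7  9. ] a=0.107 Ft=8.8 L=173
8.62 [ 0.5806 -0.2049  0.3511] pitch -0.079 [16.4  3.   7.1] a=0.078 Ft=8.4 L=173
8.7 [ 0.5825 -0.2044  0.3516] pitch -0.069 [ 7.3 -0.7 -4.7] a=0.076 Ft=8.6 L=174
```

```bash

{ python3 -m creep '[[[10,-1,0,0,1,0],[15,-1,-2,0,1,0],[12,-1,-10,0,1,0],[2,0,-12,0,1,0],[0,0,-10,0,0.5,0]]]';python3 -m creep '[[[-3,0,-3,0.3,0,-1],[-3,0,0,0.3,0,0]]]'; } | python3 ang.py
```

```text
9.12 [ 0.6235 -0.207   0.3205] pitch 0.005 [-0.3  0.5 -0.8] a=-0.248 Ft=0.5 L=175
9.28 [ 0.616  -0.2065  0.3133] pitch 0.012 [ 0.1 -0.3  0. ] a=-0.136 Ft=0.1 L=156
```

```bash

{ python3 -m creep '[[[-4,0,0,0,0,0],[-4,0,0,0,0,0]]]'; python3 -m creep '[[[-3,0,0,0,0,0]]]'; python3 -m creep '[[[-3,0,1,0,0.3,0]]]';python3 -m creep '[[[-3,0,2,0,0.3,0]]]'; python3 -m creep '[[[-3,0,2,0,0.3,0]]]';python3 -m creep '[[[-3,0,2,0,0.3,0]]]'; } | python3 ang.py
```

```text
9.45 [ 0.6062 -0.2066  0.3127] pitch 0.013 [-0.2 -0.1 -0.1] a=-0.024 Ft=-0.1 L=145
9.53 [ 0.6035 -0.2066  0.3139] pitch 0.007 [14.   1.4  2.1] a=-0.005 Ft=8.8 L=144
9.62 [ 0.6011 -0.2065  0.3162] pitch 0.006 [10.4  1.1 -2.8] a=0.019 Ft=9.6 L=145
9.7 [ 0.5985 -0.2064  0.3191] pitch 0.006 [ 6.7  0.8 -4.9] a=0.045 Ft=8.3 L=145
9.78 [ 0.5958 -0.2063  0.3219] pitch 0.006 [ 7.2  0.3 -4.2] a=0.072 Ft=8.2 L=146
9.87 [ 0.5931 -0.2062  0.3246] pitch 0.007 [ 6.3  0.1 -5.9] a=0.100 Ft=8.6 L=146
```

Now the tool holds its orientation, and the force reads about 8.3 N, close to the spring alone.

```bash

{ python3 -m creep '[[[-2,0,1,0,0.3,0]]]'; python3 -m creep '[[[-2,0,1,0,0.3,0]]]'; python3 -m creep '[[[-2,0,1,0,0.4,0]]]'; python3 -m creep '[[[-2,0,1,0,0.4,0]]]'; python3 -m creep '[[[-2,0,1,0,0.4,0]]]'; python3 -m creep '[[[-2,0,1,0,0.4,0]]]'; } | python3 ang.py
```

```text
9.95 [ 0.5913 -0.2061  0.3264] pitch 0.008 [ 7.8  0.6 -5.3] a=0.119 Ft=9.4 L=147
10.03 [ 0.5896 -0.206   0.328 ] pitch 0.009 [ 8.9  0.3 -6.5] a=0.136 Ft=11.0 L=147
10.12 [ 0.5883 -0.206   0.3295] pitch 0.010 [ 13.4  -0.4 -10.5] a=0.150 Ft=17.0 L=147
10.2 [ 0.5873 -0.2059  0.3308] pitch 0.010 [ 9.6 -0.1 -7.3] a=0.159 Ft=12.0 L=148
10.28 [ 0.5859 -0.2058  0.3321] pitch 0.012 [ 8.2  0.9 -6.3] a=0.175 Ft=10.3 L=148
10.37 [ 0.5846 -0.2056  0.3334] pitch 0.014 [ 7.2 -0.4 -6. ] a=0.189 Ft=9.3 L=149
```

```bash

{ python3 -m creep '[[[-2,0,1,0,0.3,0]]]'; python3 -m creep '[[[-2,0,1,0,0.3,0]]]'; python3 -m creep '[[[-2,0,1,0,0.3,0]]]'; python3 -m creep '[[[-2,0,1,0,0.3,0]]]'; python3 -m creep '[[[-2,0,1,0,0.3,0]]]'; python3 -m creep '[[[-2,0,1,0,0.3,0]]]'; } | python3 ang.py
```

```text
10.45 [ 0.583  -0.2056  0.3348] pitch 0.015 [ 7.8 -1.  -5.4] a=0.205 Ft=9.5 L=149
10.53 [ 0.5814 -0.2055  0.3362] pitch 0.016 [ 6.7  1.3 -4.3] a=0.221 Ft=8.0 L=149
10.62 [ 0.5797 -0.2054  0.3376] pitch 0.017 [ 5.6 -0.6 -5.2] a=0.237 Ft=7.4 L=150
10.7 [ 0.5779 -0.2053  0.3391] pitch 0.019 [ 5.6  0.4 -5.1] a=0.256 Ft=7.3 L=150
10.78 [ 0.5761 -0.2053  0.3406] pitch 0.020 [ 6.9  0.8 -5.8] a=0.273 Ft=8.8 L=151
10.87 [ 0.5744 -0.2052  0.342 ] pitch 0.021 [ 7.6  0.2 -5.7] a=0.289 Ft=9.3 L=151
```

```bash

{ python3 -m creep '[[[-2,0,0.5,0,0.2,0]]]'; python3 -m creep '[[[-2,0,0.5,0,0.3,0]]]'; python3 -m creep '[[[-2,0,0.5,0,0.3,0]]]'; python3 -m creep '[[[-2,0,0.5,0,0.3,0]]]'; python3 -m creep '[[[-2,0,0.5,0,0.3,0]]]'; python3 -m creep '[[[-2,0,0.5,0,0.3,0]]]';python3 -m creep '[[[-2,0,0.5,0,0.3,0]]]';python3 -m creep '[[[-2,0,0.5,0,0.3,0]]]'; } | python3 ang.py
```

```text
10.95 [ 0.5728 -0.2051  0.343 ] pitch 0.020 [ 7.6 -0.3 -6.7] a=0.301 Ft=9.8 L=151
11.03 [ 0.5711 -0.205   0.344 ] pitch 0.021 [ 8.7 -0.5 -7. ] a=0.317 Ft=10.8 L=151
11.12 [ 0.5698 -0.2049  0.3449] pitch 0.021 [10.1 -0.1 -8.9] a=0.328 Ft=12.9 L=152
11.2 [ 0.5686 -0.2049  0.3455] pitch 0.020 [ 13.1  -0.2 -10.9] a=0.337 Ft=16.4 L=152
11.28 [ 0.5677 -0.2047  0.3462] pitch 0.018 [ 14.9  -0.3 -11.6] a=0.342 Ft=18.3 L=152
11.37 [ 0.567  -0.2046  0.3467] pitch 0.015 [ 15.5  -1.2 -12.3] a=0.344 Ft=19.1 L=153
11.45 [ 0.5663 -0.2045  0.3473] pitch 0.013 [10.3 -0.4 -8.2] a=0.348 Ft=12.7 L=153
11.53 [ 0.5651 -0.2044  0.3479] pitch 0.013 [10.3  0.6 -8.2] a=0.358 Ft=12.7 L=153
```

```bash

{ python3 -m creep '[[[-2,0,0.3,0,0.4,0]]]'; python3 -m creep '[[[-2,0,0.3,0,0.4,0]]]'; python3 -m creep '[[[-2,0,0.3,0,0.4,0]]]'; python3 -m creep '[[[-2,0,0.3,0,0.3,0]]]'; python3 -m creep '[[[-2,0,0.3,0,0.3,0]]]'; python3 -m creep '[[[-2,0,0.3,0,0.3,0]]]';python3 -m creep '[[[-2,0,0.3,0,0.2,0]]]';python3 -m creep '[[[-2,0,0.3,0,0.2,0]]]'; } | python3 ang.py
```

```text
11.62 [ 0.564  -0.2043  0.3486] pitch 0.014 [ 8.1  0.5 -3.7] a=0.368 Ft=8.9 L=153
11.7 [ 0.5626 -0.2042  0.3493] pitch 0.015 [ 9.9  1.1 -6.1] a=0.381 Ft=11.4 L=153
11.78 [ 0.5612 -0.2041  0.3501] pitch 0.017 [ 7.8  0.2 -3.9] a=0.395 Ft=8.7 L=154
11.87 [ 0.5597 -0.204   0.3508] pitch 0.018 [ 6.8 -0.1 -5.1] a=0.409 Ft=8.1 L=154
11.95 [ 0.558  -0.2039  0.3515] pitch 0.019 [ 8.2 -1.5 -6.3] a=0.424 Ft=9.8 L=154
12.03 [ 0.5563 -0.2038  0.3523] pitch 0.020 [ 6.7  1.  -4.4] a=0.439 Ft=7.7 L=154
12.12 [ 0.5546 -0.2037  0.353 ] pitch 0.019 [ 8.   1.1 -6.5] a=0.451 Ft=9.6 L=154
12.2 [ 0.553  -0.2036  0.3537] pitch 0.018 [ 8.3 -0.5 -6. ] a=0.463 Ft=9.7 L=154
```

```bash

{ python3 -m creep '[[[-2,0,0,0,0.3,0]]]'; python3 -m creep '[[[-2,0,0,0,0.3,0]]]'; python3 -m creep '[[[-2,0,0,0,0.3,0]]]'; python3 -m creep '[[[-2,0,0,0,0.4,0]]]'; python3 -m creep '[[[-2,0,0,0,0.4,0]]]'; python3 -m creep '[[[-2,0,0,0,0.4,0]]]';python3 -m creep '[[[-2,0,0,0,0.4,0]]]';python3 -m creep '[[[-2,0,0,0,0.4,0]]]'; } | python3 ang.py
```

```text
12.28 [ 0.5515 -0.2035  0.3543] pitch 0.018 [ 9.   0.3 -4.8] a=0.475 Ft=10.0 L=155
12.37 [ 0.5499 -0.2034  0.3548] pitch 0.018 [ 8.9  0.5 -5. ] a=0.488 Ft=9.9 L=155
12.45 [ 0.5485 -0.2033  0.3553] pitch 0.018 [11.1 -0.3 -7.8] a=0.499 Ft=12.7 L=155
12.53 [ 0.5473 -0.2032  0.3558] pitch 0.018 [11.9  0.1 -8. ] a=0.508 Ft=13.5 L=155
12.62 [ 0.5463 -0.2031  0.3561] pitch 0.019 [12.2  0.3 -9.8] a=0.517 Ft=14.1 L=155
12.7 [ 0.5454 -0.203   0.3564] pitch 0.018 [ 15.5  -0.9 -12.2] a=0.523 Ft=17.8 L=155
12.78 [ 0.5448 -0.2029  0.3566] pitch 0.017 [ 15.9  -0.1 -12.7] a=0.527 Ft=18.3 L=155
12.87 [ 0.5443 -0.2027  0.3567] pitch 0.015 [ 16.8  -0.9 -12.1] a=0.528 Ft=19.0 L=155
```

```bash

{ python3 -m creep '[[[-2,0,0,0,0.5,0]]]'; python3 -m creep '[[[-2,0,0,0,0.5,0]]]'; python3 -m creep '[[[-2,0,0,0,0.4,0]]]'; python3 -m creep '[[[-2,0,0,0,0.4,0]]]'; python3 -m creep '[[[-2,0,0,0,0.4,0]]]'; python3 -m creep '[[[-2,0,0,0,0.3,0]]]';python3 -m creep '[[[-2,0,0,0,0.3,0]]]';python3 -m creep '[[[-2,0,0,0,0.3,0]]]'; } | python3 ang.py
```

```text
12.95 [ 0.5432 -0.2027  0.357 ] pitch 0.018 [ 7.3  0.5 -4.4] a=0.541 Ft=8.1 L=155
13.03 [ 0.542  -0.2025  0.3574] pitch 0.021 [11.3  0.3 -7.6] a=0.554 Ft=12.6 L=155
13.12 [ 0.5409 -0.2024  0.3578] pitch 0.022 [ 7.3  0.6 -5.8] a=0.564 Ft=8.2 L=156
13.2 [ 0.5395 -0.2023  0.3582] pitch 0.024 [ 8.7  0.3 -7.3] a=0.577 Ft=9.8 L=156
13.28 [ 0.5381 -0.2022  0.3586] pitch 0.025 [ 8.1 -0.1 -6.5] a=0.589 Ft=9.0 L=156
13.37 [ 0.5367 -0.2021  0.359 ] pitch 0.026 [ 8.  -0.  -6.5] a=0.601 Ft=8.9 L=156
13.45 [ 0.5351 -0.202   0.3593] pitch 0.026 [ 8.1 -0.6 -7.2] a=0.614 Ft=9.0 L=156
13.53 [ 0.5335 -0.2019  0.3597] pitch 0.027 [ 8.8  0.9 -7.7] a=0.627 Ft=9.7 L=156
```

```bash
python3 - <<'E'
from h import *; import cv2
im=viewer.read_camera("side");cv2.imwrite("pics/side3.png",im)
k=lambda i:cv2.resize(i[185:225,260:330],None,fx=11,fy=7.4,interpolation=cv2.INTER_CUBIC)
cv2.imwrite("pics/teeth.png",np.vstack([k(cv2.imread("pics/side0.png")),k(im)]))
# sector circle prediction
for y in (-.125,-.135): print(y,[np.round(proj("side",[.494-.071*np.sin(t),y,.075+.071*np.cos(t)]),1) for t in (-.9,-.6,-.3,0,.3)])
print(plane("top",(190+382/4.5,160+320/4.5),.146),plane("top",(190+405/4.5,160+240/4.5),.13))
o=robot.observe();print(o["tool_pos"],o["tool_rot"],o["contact_force"])
E
```

```text
-0.125 [array([273.5, 207.7]), array([278.9, 206. ]), array([285.7, 206.2]), array([293.3, 208.3]), array([300.8, 212.1])]
-0.135 [array([275.3, 205.2]), array([280.8, 203.5]), array([287.5, 203.6]), array([295.1, 205.6]), array([302.6, 209.4])]
[ 0.4844 -0.1427  0.146 ] [ 0.5379 -0.1592  0.13  ]
[ 0.5333 -0.2019  0.3598] [ 3.1031  0.027  -0.0055] [ 7.5282  0.2423 -5.5716]
```

View pics/teeth.png

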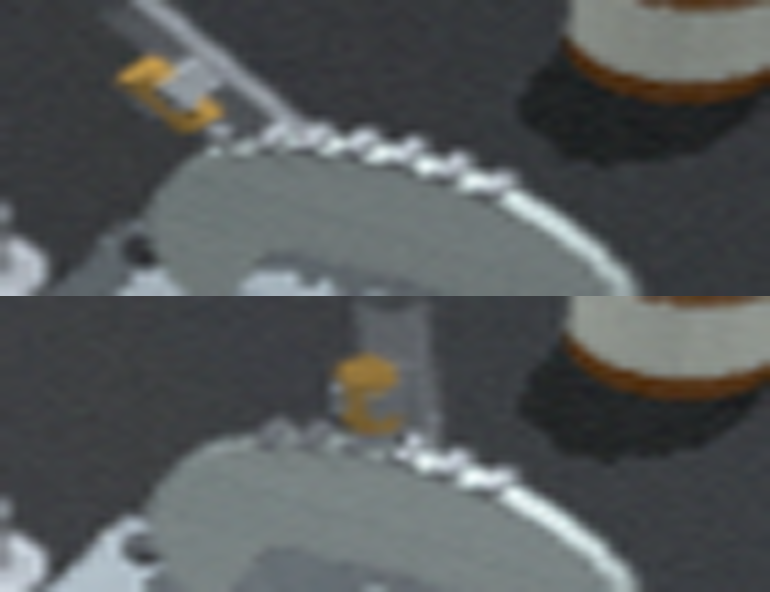

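```bash
python3 - <<'E'
from h import *
from scipy.optimize import brentq
U=lambda t,y=-.143,r=.071:((proj("side",[.494-r*np.sin(t),y,.075+r*np.cos(t)])-[260,185])+.5)*[11,7.4]
for y,r in((-.143,.071),(-.143,.074),(-.140,.071)):
    print(y,r,"a=t+.75 at tooth tips", np.array([brentq(lambda t:U(t,y,r)[0]-u,-.9,.6) for u in(275,318,362,408,455,503)])+.75,"ball rest",U(-.75,y,r),"ball .635",U(-.115,y,r),"lower ball u=375->",brentq(lambda t:U(t,y,r)[0]-375,-.9,.6)+.75)
E
```

```text
-0.143 0.071 a=t+.75 at tooth tips [0.2578 0.4268 0.5895 0.7548 0.9241 1.1034] ball rest [217.5537 130.0755] ball .635 [374.5847 133.7721] lower ball u=375-> 0.6364962574479149
-0.143 0.074 a=t+.75 at tooth tips [0.2783 0.4391 0.5946 0.7529 0.9149 1.0859] ball rest [209.8854 123.7518] ball .635 [373.6613 127.4704] lower ball u=375-> 0.6396190695970991
-0.14 0.071 a=t+.75 at tooth tips [0.2818 0.4489 0.6106 0.7755 0.945  1.1253] ball rest [211.6356 135.6814] ball .635 [368.7713 139.5032] lower ball u=375-> 0.6573904742706982
```

The teeth in the crop sit at u≈275, 318, 362, 408, 455 and 503. The pawl is now at u≈375, between teeth 3 and 4. That gives tops at about .226, .406, .586, .766 and .946 rad, which agrees with the feel: teeth met at .15, .34 and .525, plus .07. So there are three clicks so far. The target is about .84 rad.

```bash

{ python3 -m creep '[[[-2,0,0,0,0.3,0]]]'; python3 -m creep '[[[-2,0,0,0,0.3,0]]]'; python3 -m creep '[[[-2,0,0,0,0.3,0]]]'; python3 -m creep '[[[-2,0,0,0,0.3,0]]]'; python3 -m creep '[[[-2,0,0,0,0.4,0]]]'; python3 -m creep '[[[-2,0,0,0,0.4,0]]]';python3 -m creep '[[[-2,0,0,0,0.4,0]]]';python3 -m creep '[[[-2,0,0,0,0.4,0]]]'; } | python3 ang.py
```

```text
13.67 [ 0.5319 -0.2018  0.3601] pitch 0.027 [ 9.7  0.4 -7.2] a=0.640 Ft=10.4 L=156
13.75 [ 0.5304 -0.2017  0.3604] pitch 0.027 [ 9.5 -0.4 -7.4] a=0.652 Ft=10.2 L=157
13.83 [ 0.529  -0.2016  0.3607] pitch 0.027 [ 9.4 -0.3 -8.2] a=0.662 Ft=10.1 L=157
13.92 [ 0.5275 -0.2015  0.3609] pitch 0.027 [10.1 -0.4 -8.6] a=0.674 Ft=10.7 L=157
14.0 [ 0.5263 -0.2014  0.3612] pitch 0.028 [11.8  0.1 -9.9] a=0.684 Ft=12.4 L=157
14.08 [ 0.5254 -0.2013  0.3613] pitch 0.028 [ 15.5  -0.  -12.1] a=0.691 Ft=16.2 L=157
14.17 [ 0.5247 -0.2012  0.3614] pitch 0.027 [ 15.9   0.1 -13. ] a=0.696 Ft=16.6 L=157
14.25 [ 0.5243 -0.2011  0.3615] pitch 0.025 [ 17.4  -1.3 -13.8] a=0.696 Ft=18.1 L=157
```

```bash

{ python3 -m creep '[[[-2,0,0,0,0.5,0]]]'; python3 -m creep '[[[-2,0,-0.2,0,0.4,0]]]'; python3 -m creep '[[[-2,0,-0.2,0,0.4,0]]]'; python3 -m creep '[[[-2,0,-0.2,0,0.4,0]]]'; python3 -m creep '[[[-2,0,-0.2,0,0.4,0]]]'; python3 -m creep '[[[-2,0,-0.2,0,0.3,0]]]'; } | python3 ang.py
```

```text
14.33 [ 0.524  -0.201   0.3615] pitch 0.024 [ 17.6  -0.  -14.4] a=0.697 Ft=18.3 L=157
14.42 [ 0.5237 -0.2009  0.3615] pitch 0.022 [ 16.6   0.6 -10.4] a=0.697 Ft=17.1 L=157
14.5 [ 0.5234 -0.2008  0.3615] pitch 0.020 [ 15.8  -0.2 -11.8] a=0.697 Ft=16.4 L=157
14.58 [ 0.523  -0.2006  0.3616] pitch 0.018 [ 16.4   0.1 -10.9] a=0.698 Ft=16.9 L=157
14.67 [ 0.5227 -0.2005  0.3616] pitch 0.016 [ 16.    0.3 -11.5] a=0.698 Ft=16.6 L=157
14.75 [ 0.5223 -0.2003  0.3616] pitch 0.012 [ 15.2  -0.2 -11.7] a=0.696 Ft=15.8 L=157
```

```bash

{ python3 -m creep '[[[-2.5,0,-0.3,0,0.8,0]]]'; python3 -m creep '[[[-2.5,0,-0.3,0,0.8,0]]]'; } | python3 ang.py
```

```text
14.83 [ 0.5214 -0.2002  0.3617] pitch 0.017 [14.1  0.  -7.8] a=0.709 Ft=14.4 L=157
14.92 [ 0.5205 -0.2     0.3618] pitch 0.022 [12.1 -0.3 -9.1] a=0.722 Ft=12.4 L=157
```

```bash

{ python3 -m creep '[[[-2,0,-0.2,0,0.4,0]]]'; python3 -m creep '[[[-2,0,-0.2,0,0.4,0]]]'; python3 -m creep '[[[-2,0,-0.2,0,0.4,0]]]';python3 -m creep '[[[-2,0,-0.2,0,0.3,0]]]';python3 -m creep '[[[-2,0,-0.2,0,0.3,0]]]'; } | python3 ang.py
```

```text
15.0 [ 0.5195 -0.1999  0.362 ] pitch 0.023 [10.8 -0.4 -8.5] a=0.731 Ft=11.0 L=158
15.08 [ 0.5187 -0.1998  0.3621] pitch 0.023 [14.2 -0.1 -9.8] a=0.737 Ft=14.3 L=158
15.17 [ 0.5174 -0.1997  0.3622] pitch 0.024 [ 9.5  0.3 -7.4] a=0.748 Ft=9.5 L=158
15.25 [ 0.5162 -0.1995  0.3624] pitch 0.023 [11.9 -0.2 -8.9] a=0.756 Ft=11.8 L=158
15.33 [ 0.5151 -0.1995  0.3624] pitch 0.022 [ 8.7 -0.1 -6.5] a=0.764 Ft=8.6 L=158
```

```bash

{ python3 -m creep '[[[-2,0,-0.3,0,0.3,0]]]'; python3 -m creep '[[[-2,0,-0.3,0,0.3,0]]]'; python3 -m creep '[[[-2,0,-0.3,0,0.3,0]]]';python3 -m creep '[[[-2,0,-0.3,0,0.3,0]]]';python3 -m creep '[[[-2,0,-0.3,0,0.3,0]]]'; } | python3 ang.py
```

```text
15.42 [ 0.5138 -0.1993  0.3625] pitch 0.022 [ 9.7  0.6 -6.5] a=0.774 Ft=9.5 L=158
15.5 [ 0.5125 -0.1992  0.3626] pitch 0.021 [ 6.8  0.  -6.4] a=0.782 Ft=6.6 L=158
15.58 [ 0.5111 -0.1991  0.3627] pitch 0.021 [ 7.8 -0.9 -7. ] a=0.793 Ft=7.5 L=158
15.67 [ 0.5096 -0.199   0.3628] pitch 0.021 [ 9.6 -0.2 -8.2] a=0.805 Ft=9.1 L=158
15.75 [ 0.5083 -0.1989  0.3628] pitch 0.020 [11.  -0.6 -8.1] a=0.814 Ft=10.5 L=158
```

The fourth click is felt at about .775: the force drops to 6.6 N and then returns to the spring level. I'll go a little further into the notch and hold there.

```bash

{ python3 -m creep '[[[-2,0,-0.3,0,0.3,0]]]'; python3 -m creep '[[[-2,0,-0.3,0,0.3,0]]]'; python3 -m creep '[[[-1,0,-0.3,0,0.2,0]]]'; } | python3 ang.py
python3 - <<'E'
from h import *; import cv2
for i in range(8): viewer.read_camera("top")
im=viewer.read_camera("side");cv2.imwrite("pics/side4.png",im)
cv2.imwrite("pics/c4.png",np.vstack([cv2.resize(im[185:225,260:330],None,fx=11,fy=7.4,interpolation=cv2.INTER_CUBIC),cv2.resize(im[150:310,200:370],(770,300),interpolation=cv2.INTER_CUBIC)]))
o=robot.observe();print(o["time"],o["tool_pos"],o["tool_rot"],o["contact_force"])
E
```

```text
15.83 [ 0.5071 -0.1988  0.3628] pitch 0.020 [11.   0.1 -8.2] a=0.823 Ft=10.4 L=159
15.92 [ 0.5058 -0.1987  0.3628] pitch 0.019 [10.7 -0.7 -8.6] a=0.832 Ft=10.0 L=159
16.0 [ 0.5055 -0.1986  0.3628] pitch 0.016 [10.6  0.8 -7.2] a=0.830 Ft=10.0 L=159
16.45 [ 0.5056 -0.1986  0.3629] [ 3.0831  0.0164 -0.0053] [ 9.8011 -0.4844 -7.9891]
```

View pics/c4.png

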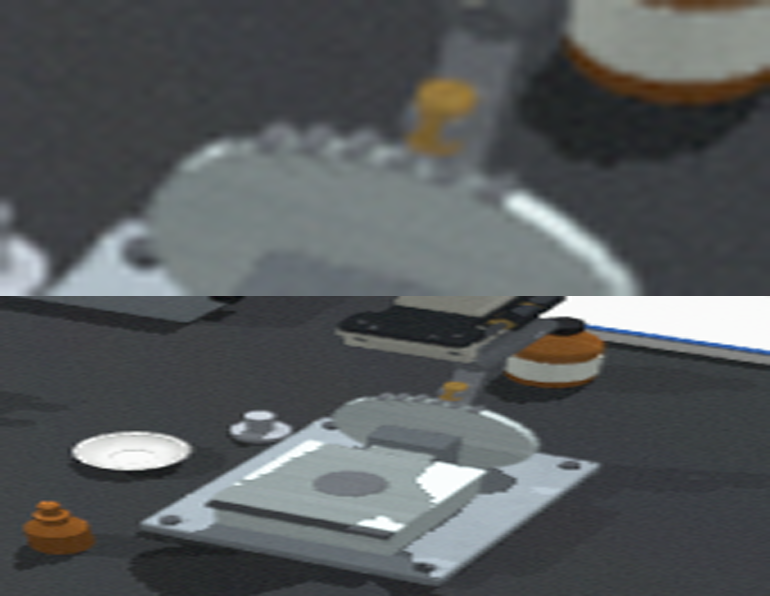

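The picture shows the pawl at u≈430, between teeth 4 (408) and 5 (455). The cover is shut, the bystanders near the press haven't moved, and the pose held steady for 0.45 s at about 10 N. I'm handing in.

```bash
python3 -c "
from cell import robot
print(robot.hand_in())"
```

```text
the job is handed in; nothing more can be done
None
```

I shut the cover and pulled the lever four clicks. I handed the job in with the fingers still holding the lever against its return spring; no verdict was reported.

**Cover:** I pushed it down onto the well box until it seated. The press peaked at 66 N on the fingertips, and the later pictures show the cover lying flat.

**False start on the lever:** My first pull tilted the tool and stalled at the first tooth, at about 0.16 rad. No tooth was topped. I let the lever spring back to rest and pulled again lower on the fingers, correcting the tilt as I went.

**Counting the clicks:** I met teeth at about 0.15, 0.34, 0.525 and 0.697 rad. The drops after clicks 2 and 3 were weak by feel, so I checked the count against the teeth in the side picture, and the two agreed. Click 4 was clear, at about 0.775 rad.

**Last checks:**
- **Lever:** it held steady at about 0.83 rad for 0.45 s, with about 10 N on the fingers.
- **Notch:** the side picture shows the pawl between teeth 4 and 5. The middle of the fourth notch should be at about 0.83–0.86 rad.
- **Bystanders:** the bottles, dish and punch looked unmoved. I didn't look at the beakers again, but the arm stayed well clear of them.

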